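# Spring a latched drawer open with a dowel through its service hole

### The job

The small grey drawer case has no handle: take the wooden dowel from its holder block, push it down through the hole in the case's top and press the hidden spring catch gently, never harder than 20 N on the case or catch, keeping it down until the drawer has slid out by itself. Then stand the dowel back in its holder, fully home, and let go. Leave the loose tools and other things lying about where they are.

Things in the scene. Friction and masses are not known exactly. Their poses are not given: they have to be found in the camera images.
- case: painted grey steel drawer case, 170 (x) x 110 (y) x 80 (z) mm, fixed, but at another place and turn each time; origin at the centre of its underside, z up, drawer in its -x face. Behind the drawer, under the hole, is a steel catch with a flat round pad 18 mm across. The pad's height is set differently each time: untouched, its top is 16 to 36 mm below the case's top face
- release_hole (a point): centre of the 13 mm service hole (small chamfer) at the upper face of the 8 mm top panel, 80 mm over the worktop, 55 mm behind the case's middle; z up. Pressed straight down, the pad under it yields from 4 N, stiffening 0.9 N per mm; after 6 to 7 mm (10 N) the drawer comes free; at 8.5 mm (12 N) is a hard stop where force climbs fast. Over 20 N is not allowed
- drawer (a joint): how far the wooden drawer stands out of the case, m: 0 shut (held by the catch), 0.045 fully out, along the case's -x. A light spring (4 N falling to 2 N) with a damper slides it out slowly, in 3 to 4 s, while the catch is held down, without pulling; if the catch is let up before the drawer is 30 mm out, it brakes the drawer again
- dowel: plain round wooden dowel, 10 mm across, 120 mm long, 15 g, with a slightly chamfered foot; at the start it stands upright in the holder block. Origin at the centre of its lower end, z along it to the upper end
- dowel_tip (a point): centre of the dowel's lower end
- holder: square dark wooden holder block, 64 x 64 x 45 mm, fixed, origin at the centre of its underside; one hole from above, 13 mm wide, 35 mm deep, so that the dowel stands with its lower end 10 mm and its upper end 130 mm over the worktop
- holder_hole0 (a point): centre of the mouth of the holder's hole, 45 mm over the worktop, z up
- wax_tin: round red and silver tin, 67 mm across, 37 mm high; bystander, origin under its centre
- brass_brush: wire brush with wooden handle, 120 x 34 x 30 mm; bystander
- pad_block: pale rounded sanding block, 72 x 84 x 34 mm; bystander
- screwdriver: small screwdriver with amber handle, 156 mm long; bystander
- pliers: long-nose pliers, 183 mm long; bystander
- red_pencil: thick red pencil stub, 84 mm long; bystander

How it is judged:
By the outcome, as a careful person would: the job done as asked, in the order asked, and still so for the second after the job is handed in, with the robot touching nothing.
It also fails if it takes over 69 s, if anything falls off the work surface, if the arm or the gripper's body presses on something with over 40 N, if the wrist force passes 120 N, or if a joint passes its speed limit or range.

### The arm

A 6-joint arm with a two-finger parallel gripper is mounted at the origin on a cart in front of the work surface, level with it; the furniture and walls round the work are solid. World frame = base frame: x ahead of the robot, y to its left, z up, the work surface at z = 0. Lengths are in m, angles in rad, forces in N, time in s.
With the tool pointing down it reaches from about 0.425 to 0.95 m from the base axis. Payload 3.5 kg.
Tool frame: the origin (TCP) lies on the centre line of the jaws, within the pads' length; the fingertips stand 14 mm ahead of it and the grasp point (between the pads) lies 5 mm behind it (ctrl.finger_overhang is the distance from the TCP to the fingertips, in m); z points along the fingers, y is the line along which they close (so a half turn about z gives the same grasp; the last joint's range is limited). The gripper opens to 85 mm and grips with 20 to 120 N. Pads are 22 mm wide; open, the fingers measure 114 mm over their backs; the gripper's body (76 mm by 85 mm) begins 54 mm behind the grasp point. The pads swing forward as they close: fully open they stand 13 mm farther back than shut.
Start: joints at [-1.444, 0.286, 1.577, -0, 1.279, -0.15], TCP at [0.184, -0.649, 0.245] pointing down, gripper open.
Joint ranges: [-2.77, 2.77], [-0.9, 2.22], [0.21, 2.48], [-1.53, 4.67], [0.24, 2.81], [-2.84, 2.84]. Speed limits (rad/s): [2.79, 2.79, 3.14, 3.14, 3.14, 3.14].

### API

Orientations are given as a unit quaternion [x, y, z, w].
In Python, from plant import ctrl gives the robot as it stands.
- The arm moves only by the tool send_rows, never from a script. Its argument "moves" is text: rows parted by semicolons, each of 7 numbers parted by spaces: the turn, a rotation vector about the tool's x, y, z in units of 360 degrees (1.0 is 360 degrees), then the shift along the tool's x, y, z in units of 20 cm (1.0 is 20 cm), then the gripper's target within -1 to 1 (fully open at 1, half-way at 0, shut at -1). A call has 1 to 12 rows; each row is the pose to reach, as a shift and turn from the pose commanded when the call began, along the tool's axes at that moment, turning the shorter way round; what a row does not reach only later rows make up. A row lasts 1/8 s, in which the tool goes at most 62.5 mm and 10.7 degrees, less where a joint would pass 70% of its speed; a pose out of reach is approached as far as the arm can. A call with a number of a shift or a turn outside -1 to 1 is refused whole. A call with a gripper value outside its range is refused whole. The fingers move at their own pace and stop on an object; "newtons" is the grip in N (left out, the last holds). Time passes only in rows, so rows that repeat a pose let the fingers close. It gives the time, the measured TCP pose, the force, the opening and the grip force at its end, in the units of the state.
- ctrl.get_state(): the state, without advancing time (a new reading comes with each control period).
- ctrl.read_camera(name): name is "scene" or "top" or "wrist"; returns a dict with "image" (420x560x3 uint8, red, green, blue), "fovy" (degrees; the focal length in pixels is half the picture's height over the tangent of half this angle, whatever the lens; pixels are square), "cx", "cy" (the principal point, pixels), "distortion" ([k1, k2, p1, p2, k3] as OpenCV has them; the pictures are not rectified), "extrinsics" (4x4, takes a point from camera to world coordinates). Camera axes: x right, y up, looking along -z (the intrinsics and any distortion apply to the point x, -y, -z); pixel columns grow to the right and rows downward; lengths in m; the calibration is good to about 2 mm. A picture is of the moment at which its call begins. There is no depth.
- ctrl.sign_off(): hands the job in; it is judged then, once.
The state is a dict: "time": time; "qpos": joint angles; "dq": joint speeds; "joint_efforts": joint torques, N m; "eef_pos": TCP position; "tcp_rot": TCP orientation; "contact_force": force on the tool from outside, world axes, zero at the start; "wrist_torque": the same for the moment, N m; "opening": opening from 0.0 (shut) to 1.0 (fully open); "finger_force": force on a finger pad.
Only numpy, scipy, OpenCV 4.12 (cv2) and the standard library are available. Lean on these libraries where they do the work, as an engineer would, in place of code of your own. Each camera call takes 0.05 s, during which the arm holds its last target. There are 200 camera calls.

## Working session

There is one attempt and no reset: what is moved stays moved. The work goes in short steps, Python scripts to look and compute and a tool call to move; the robot and the scene stay as the last step left them, time stands still between calls to the robot, and variables do not carry over. Pictures are saved under pics/ and viewed, at most 12 in all, crops included, and the job is handed in when it is done.

Besides the shell and the picture viewer there is one more tool, called after "Emit:" in YAML: its name, and indented under it one key for each argument. send_rows: Moves the arm, as the interface text tells. Its arguments: {"type":"object","properties":{"moves":{"type":"string"},"newtons":{"type":"number"}},"required":["moves"]}

```bash
mkdir -p pics; ls; cat > h.py <<'E'
import cv2,numpy as np
from plant import ctrl
from scipy.spatial.transform import Rotation as R
def cam(n,save=None):
    d=ctrl.read_camera(n); im=cv2.cvtColor(d["image"],cv2.COLOR_RGB2BGR)
    if save: cv2.imwrite("pics/"+save,im)
    f=210/np.tan(np.radians(d["fovy"])/2)
    d["K"]=np.array([[f,0,d["cx"]],[0,f,d["cy"]],[0,0,1]]);d["bgr"]=im
    return d
def ray(d,px):
    u=cv2.undistortPoints(np.array(px,float).reshape(-1,1,2),d["K"],np.array(d["distortion"],float)).reshape(-1,2)
    E=np.array(d["extrinsics"]); v=np.c_[u[:,0],-u[:,1],-np.ones(len(u))]@E[:3,:3].T
    return E[:3,3],v
def onz(d,px,z):
    o,v=ray(d,px); return o+v*((z-o[2])/v[:,2])[:,None]
def proj(d,P):
    E=np.array(d["extrinsics"]); c=(np.atleast_2d(P)-E[:3,3])@E[:3,:3]; c=c*[1,-1,-1]
    return cv2.projectPoints(c,np.zeros(3),np.zeros(3),d["K"],np.array(d["distortion"],float))[0].reshape(-1,2)
E
python3 - <<'E'
from h import *
for n in("scene","top"):
    d=cam(n,n+"0.png");print(n,d["fovy"],d["cx"],d["cy"],d["distortion"],np.round(d["extrinsics"],3).tolist())
print(ctrl.get_state(),ctrl.finger_overhang)
E
```

```text
pics
scene 50.61047125348865 275.8215766694555 208.42311675425606 [0.02187365 0.         0.         0.         0.        ] [[-0.855, 0.362, -0.371, 0.04], [-0.518, -0.614, 0.596, 0.583], [-0.012, 0.702, 0.713, 1.011], [0.0, 0.0, 0.0, 1.0]]
top 51.302283418560506 276.52277300643783 210.38223674923182 [0.00325014 0.         0.         0.         0.        ] [[0.003, 0.986, -0.166, 0.35], [-1.0, 0.003, -0.002, -0.209], [-0.001, 0.166, 0.986, 1.318], [0.0, 0.0, 0.0, 1.0]]
{'time': 0.1, 'qpos': array([-1.44399299e+00,  2.87103331e-01,  1.57805945e+00, -4.49169507e-05,
        1.27861027e+00, -1.50012947e-01]), 'dq': array([-0.00045256, -0.0029894 , -0.00355036,  0.0003483 , -0.00014235,
        0.00046168]), 'joint_efforts': array([ 4.88093174e-04, -4.07299411e+01, -2.93697631e+01, -1.63320851e-04,
        3.42872074e-03,  6.80090992e-06]), 'eef_pos': array([ 0.18440989, -0.64871868,  0.24405235]), 'tcp_rot': array([ 9.90435390e-01,  1.37973005e-01, -8.84687295e-06, -1.09037161e-03]), 'contact_force': array([-0.06193761, -0.12608769,  0.42805189]), 'wrist_torque': array([0.00871598, 0.05156281, 0.04823221]), 'finger_force': 0.0, 'opening': 0.9990630073149109} 0.014
```

View pics/top0.png

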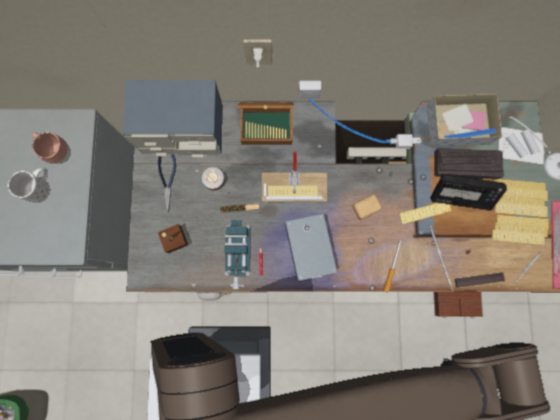

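View pics/scene0.png

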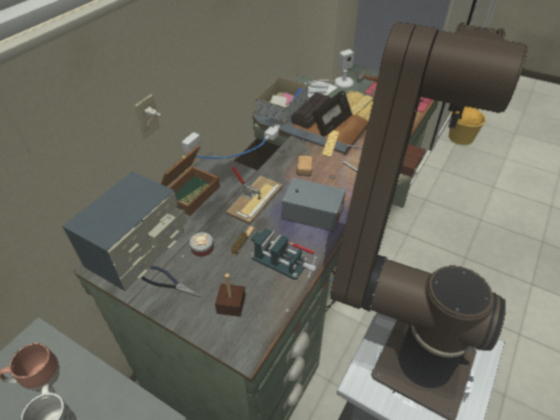

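The top view shows the case around (311,247), with its hole near (307,228), and the holder with the dowel around (172,238). The scene view shows the holder at (230,298) with the dowel standing in it, and the case at (314,203). I'll zoom both.

```bash
python3 - <<'E'
import cv2,numpy as np
t=cv2.imread("pics/top0.png");s=cv2.imread("pics/scene0.png")
r=lambda im,x,y,w,h,k:cv2.resize(im[y:y+h,x:x+w],None,fx=k,fy=k,interpolation=cv2.INTER_CUBIC)
a=r(t,275,205,75,85,4);b=r(t,145,215,75,50,4);c=r(s,270,170,100,70,4);d=r(s,205,265,60,55,5)
o=np.zeros((600,800,3),np.uint8)
for im,x,y in((a,0,0),(b,0,345),(c,400,0),(d,400,300)):
    h,w=im.shape[:2];h=min(h,600-y);o[y:y+h,x:x+w]=im[:h]
cv2.imwrite("pics/z1.png",o)
E
```

```text
(no output)
```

View pics/z1.png

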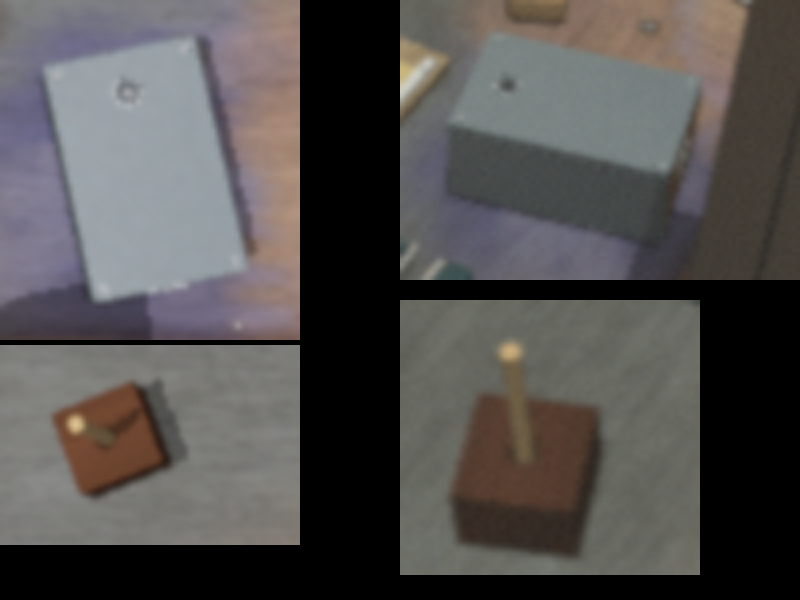

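The crops show the case hole, its four top corners, the dowel's upper end and the holder's top corners clearly. I'll turn these into world positions.

```bash
python3 - <<'E'
from h import *
t=cam("top");s=cam("scene");np.set_printoptions(precision=4,suppress=True)
T=lambda p,ox,oy,k:(np.array(p,float)+.5)/k-.5+[ox,oy]
hc=T([[128,92]],275,205,4);hs=T([[106,83]],270,170,4)
print("hole",onz(t,hc,.08),onz(s,hs,.08))
cc=onz(t,T([[45,68],[198,38],[246,268],[93,300]],275,205,4),.08);print("case",cc,cc.mean(0),np.linalg.norm(np.roll(cc,-1,0)-cc,axis=1))
ax=(cc[0]+cc[1]-cc[2]-cc[3])/2;yaw=np.arctan2(ax[1],ax[0]);print("yaw",np.degrees(yaw),cc.mean(0)[:2]+.055*np.array([np.cos(yaw),np.sin(yaw)]))
h=onz(t,T([[55,70],[135,38],[167,118],[88,149]],145,215,4),.045);print("holder",h.mean(0),np.linalg.norm(np.roll(h,-1,0)-h,axis=1));e=h[0]-h[3];print(np.degrees(np.arctan2(e[1],e[0])))
print("dowel",onz(t,T([[76,79]],145,215,4),.13),onz(s,T([[111,51]],205,265,5),.13))
w=cam("wrist","w0.png");E=np.array(w["extrinsics"]);st=ctrl.get_state();Rt=R.from_quat(st["tcp_rot"]).as_matrix();print(Rt);print("cam in tool",Rt.T@(E[:3,3]-st["eef_pos"]),Rt.T@E[:3,:3],w["fovy"])
E
```

```text
hole [[ 0.5089 -0.2924  0.08  ]] [[ 0.511 -0.293  0.08 ]]
case [[ 0.526  -0.2332  0.08  ]
 [ 0.548  -0.3428  0.08  ]
 [ 0.3849 -0.374   0.08  ]
 [ 0.3624 -0.2666  0.08  ]] [ 0.4553 -0.3042  0.08  ] [0.1118 0.1661 0.1096 0.167 ]
yaw 11.173515896867897 [ 0.5093 -0.2935]
holder [0.4818 0.0974 0.045 ] [0.0623 0.0641 0.0609 0.0635]
24.87656266489097
dowel [[0.4829 0.1015 0.13  ]] [[0.4838 0.1005 0.13  ]]
[[ 0.9619  0.2733 -0.0002]
 [ 0.2733 -0.9619  0.0011]
 [ 0.0001 -0.0011 -1.    ]]
cam in tool [ 0.0649 -0.0001 -0.1282] [[ 0.0001  0.9649  0.2625]
 [ 1.     -0.0002  0.0004]
 [ 0.0005  0.2625 -0.9649]] 66.10659864420703
```

Emit:
send_rows:
  moves: "0 0 0 0.2 -0.12 0 1;0 0 0 0.4 -0.25 0 1;0 0 0 0.6 -0.37 0 1;0 0 0 0.8 -0.5 0 1;0 0 0 1 -0.62 0 1"

```text
time: 0.88
eef_pos: [0.3438, -0.474, 0.2453]
tcp_rot: [0.99, 0.138, 0.0, 0.0]
contact_force: [0.7, -1.4, -0.2]
opening: 1.001
finger_force: 0.0
```

Emit:
send_rows:
  moves: "0 0 0 0.2 -0.12 0 1;0 0 0 0.4 -0.25 0 1;0 0 0 0.6 -0.37 0 1;0 0 0 0.8 -0.5 0 1;0 0 0 1 -0.62 0 1;0 0 0 1.05 -0.645 0 1;0 0 0 1.05 -0.645 0 1;0 0 0 1.05 -0.645 0 1;0 0 0 1.05 -0.645 0 1"

```text
out of range; nothing moved
```

```bash
python3 - <<'E'
from h import *
d=cam("wrist","w1.png");s=ctrl.get_state();print(s["time"],s["eef_pos"],s["tcp_rot"],s["contact_force"],s["qpos"]);print(proj(d,[[.51,-.293,.08]]))
g=d["bgr"];cv2.imwrite("pics/w1.png",g)
E
```

```text
0.925 [ 0.34708694 -0.4701033   0.24521736] [ 0.99020231  0.13962273  0.00151797 -0.00160269] [2.3862848  2.2323149  0.22542664] [-1.10994309  0.08919594  1.80417213  0.00410052  1.25031175  0.17939591]
[[114.47975581 -70.51179953]]
```

View pics/w1.png

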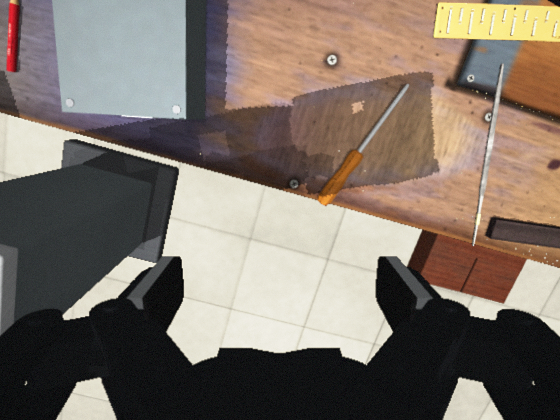

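The wrist view shows the case at the upper left (125,55) and the hole still out of the frame. I'll continue to a point over the hole.

Emit:
send_rows:
  moves: "0 0 0 0.2 -0.12 0 1;0 0 0 0.4 -0.25 0 1;0 0 0 0.6 -0.38 0 1;0 0 0 0.8 -0.51 0 1;0 0 0 1 -0.64 0 1;0 0 0 1 -0.64 0 1;0 0 0 1 -0.64 0 1;0 0 0 1 -0.64 0 1;0 0 0 1 -0.64 0 1"

```text
time: 2.05
eef_pos: [0.4998, -0.2985, 0.2453]
tcp_rot: [0.991, 0.137, -0.0, 0.0]
contact_force: [-0.5, -0.4, -0.9]
opening: 1.001
finger_force: 0.0
```

```bash
python3 - <<'E'
from h import *
d=cam("wrist","w2.png");s=ctrl.get_state();print(s["time"],s["eef_pos"],s["tcp_rot"],s["contact_force"],s["qpos"]);p=proj(d,[[.51,-.293,.08]])[0];print(p)
x,y=(p-40).astype(int);c=d["bgr"][y:y+80,x:x+80]
g=cv2.cvtColor(c,cv2.COLOR_BGR2GRAY);m=cv2.morphologyEx((g<80).astype(np.uint8),cv2.MORPH_OPEN,np.ones((3,3)))
n,l,st,ce=cv2.connectedComponentsWithStats(m)
for i in range(1,n):print(st[i],ce[i]+[x,y],onz(d,ce[i]+[x,y],.08))
cv2.imwrite("pics/w2z.png",np.hstack([cv2.resize(c,None,fx=5,fy=5),cv2.resize(np.dstack([m*255]*3),None,fx=5,fy=5)]))
E
```

```text
2.1 [ 0.49985211 -0.29843443  0.24535798] [9.90549912e-01 1.37152727e-01 3.93380035e-06 4.31831239e-05] [-0.24414061  0.50249661  0.53408842] [-7.12421695e-01  8.34511618e-02  1.81005954e+00 -5.38710511e-05
  1.24801188e+00  5.83218913e-01]
[276.59395834 179.14101118]
[  0   0  80  15 635] [280.5984252  142.80944882] [[ 0.54272574 -0.28755819  0.08      ]]
[   0   11   80   69 2654] [279.30256217 196.43971364] [[ 0.49491162 -0.29985546  0.08      ]]
[30 15  3  3  9] [267. 155.] [[ 0.52894159 -0.27868609  0.08      ]]
[ 32  38  19  12 102] [276.3627451  183.76470588] [[ 0.50576853 -0.29396294  0.08      ]]
[66 39  3  4 12] [303.  179.5] [[ 0.51629677 -0.31652299  0.08      ]]
```

View pics/w2z.png

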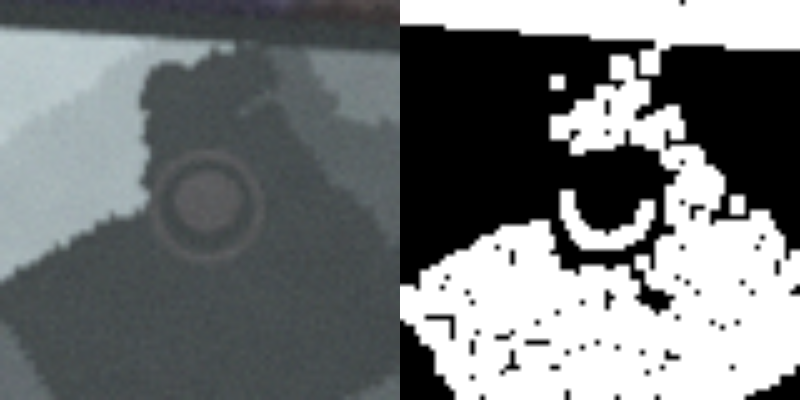

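The crop shows the hole ring centred at zoom (207,206), which is pixel (277.0,179.9), with the pad visible beneath. Next I move over the dowel.

Emit:
send_rows:
  moves: "0 0 0 0.05 -0.2 0 1;0 0 0 0.1 -0.4 0 1;0 0 0 0.14 -0.6 0 1;0 0 0 0.19 -0.8 0 1;0 0 0 0.23 -0.97 0 1"

```text
time: 2.72
eef_pos: [0.4913, -0.0975, 0.2455]
tcp_rot: [0.99, 0.138, 0.0, 0.0]
contact_force: [-0.0, 0.4, 0.4]
opening: 1.0
finger_force: 0.0
```

Emit:
send_rows:
  moves: "0 0 0 0.05 -0.2 0 1;0 0 0 0.1 -0.4 0 1;0 0 0 0.14 -0.6 0 1;0 0 0 0.19 -0.8 0 1;0 0 0 0.23 -0.97 0 1;0 0 0 0.23 -0.97 0 1;0 0 0 0.23 -0.97 0 1;0 0 0 0.23 -0.97 0 1;0 0 0 0.23 -0.97 0 1"

```text
time: 3.85
eef_pos: [0.483, 0.0999, 0.2453]
tcp_rot: [0.991, 0.137, -0.0, 0.0]
contact_force: [0.5, -0.3, -0.2]
opening: 1.0
finger_force: 0.0
```

```bash
python3 - <<'E'
from h import *
d=cam("wrist","w3.png");s=ctrl.get_state();print(s["time"],s["eef_pos"],s["tcp_rot"],s["qpos"]);p=proj(d,[[.483,.1,.13],[.482,.098,.045]]);print(p)
c=d["bgr"][50:350,130:430]
cv2.imwrite("pics/w3z.png",cv2.resize(c,None,fx=2,fy=2))
E
```

```text
3.9 [0.4829968  0.10002823 0.24530675] [ 9.90534957e-01  1.37260688e-01 -3.68988012e-05  2.86733119e-05] [-1.77258707e-03 -1.22718363e-01  2.01298971e+00 -7.06208001e-05
  1.25138641e+00  1.29365513e+00]
[[279.23873679 204.99424871]
 [280.82715599 185.31944454]]
```

View pics/w3z.png

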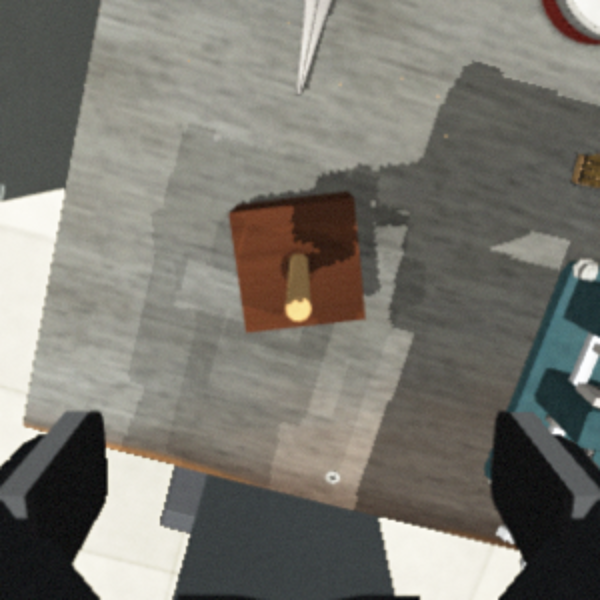

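The dowel's upper end is at pixel (279,205), which matches (0.483, 0.100). I'll descend and grip there.

Emit:
send_rows:
  moves: "0 0 0 0 0 0.2 1;0 0 0 0 0 0.4 1;0 0 0 0 0 0.6 1;0 0 0 0 0 0.7 1;0 0 0 0 0 0.8 1;0 0 0 0 0 0.8 1;0 0 0 0 0 0.8 0.4;0 0 0 0 0 0.8 0;0 0 0 0 0 0.8 -0.4;0 0 0 0 0 0.8 -0.8;0 0 0 0 0 0.8 -1;0 0 0 0 0 0.8 -1"
  newtons: 60

```text
time: 5.4
eef_pos: [0.4832, 0.1008, 0.0858]
tcp_rot: [0.99, 0.138, 0.0, 0.0]
contact_force: [-0.9, 0.1, 2.2]
opening: 0.096
finger_force: 58.4
```

Emit:
send_rows:
  moves: "0 0 0 0 0 0 -1;0 0 0 0 0 0 -1;0 0 0 0 0 0 -1;0 0 0 0 0 0 -1;0 0 0 0 0 0 -1"

```text
time: 6.02
eef_pos: [0.4833, 0.1008, 0.0858]
tcp_rot: [0.99, 0.138, 0.0, 0.0]
contact_force: [-1.3, -0.0, 4.4]
opening: 0.099
finger_force: 58.4
```

Gripped. I'll lift it and look at the dowel.

Emit:
send_rows:
  moves: "0 0 0 0 0 -0.05 -1;0 0 0 0 0 -0.15 -1;0 0 0 0 0 -0.3 -1;0 0 0 0 0 -0.5 -1;0 0 0 0 0 -0.7 -1;0 0 0 0 0 -0.8 -1;0 0 0 0 0 -0.8 -1;0 0 0 0 0 -0.8 -1;0 0 0 0 0 -0.8 -1"

```text
time: 7.15
eef_pos: [0.482, 0.1008, 0.2435]
tcp_rot: [0.99, 0.138, -0.002, -0.0]
contact_force: [0.4, 1.2, -0.7]
opening: 0.097
finger_force: 58.4
```

```bash
python3 - <<'E'
from h import *
np.set_printoptions(precision=4,suppress=True)
d=cam("wrist","w4.png");s=ctrl.get_state();print(s["time"],s["eef_pos"],s["tcp_rot"],s["contact_force"],s["opening"])
E=s["eef_pos"];print("tip/axis proj",proj(d,[E-[0,0,.0755],E-[0,0,.03]]))
a=d["bgr"][130:430-10,130:430];sc=cam("scene","s4.png");t=cam("top","t4.png")
z=lambda m,dd,k,h:cv2.resize(dd["bgr"][max(0,int(m[1])-h):int(m[1])+h,int(m[0])-h:int(m[0])+h],(k,k),interpolation=cv2.INTER_CUBIC)
ms=proj(sc,[E-[0,0,.03]])[0];mt=proj(t,[E-[0,0,.03]])[0];print(ms,mt)
o=np.zeros((580,800,3),np.uint8);o[:,:500]=cv2.resize(a,(500,580))[:,:];o[:290,500:790]=z(ms,sc,290,29);o[290:,500:790]=z(mt,t,290,29)
cv2.imwrite("pics/z4.png",o)
print("hole",onz(cam("wrist"),[[277,179.9]],.08)) if 0 else None
E
```

```text
7.2 [0.4821 0.1008 0.2437] [ 0.9904  0.138  -0.0015 -0.0002] [-0.4125 -0.0749 -0.4113] 0.10233972774661336
tip/axis proj [[279.5711 220.0093]
 [279.5747 246.4155]]
[224.0267 253.4367] [155.4445 230.9979]
```

View pics/z4.png

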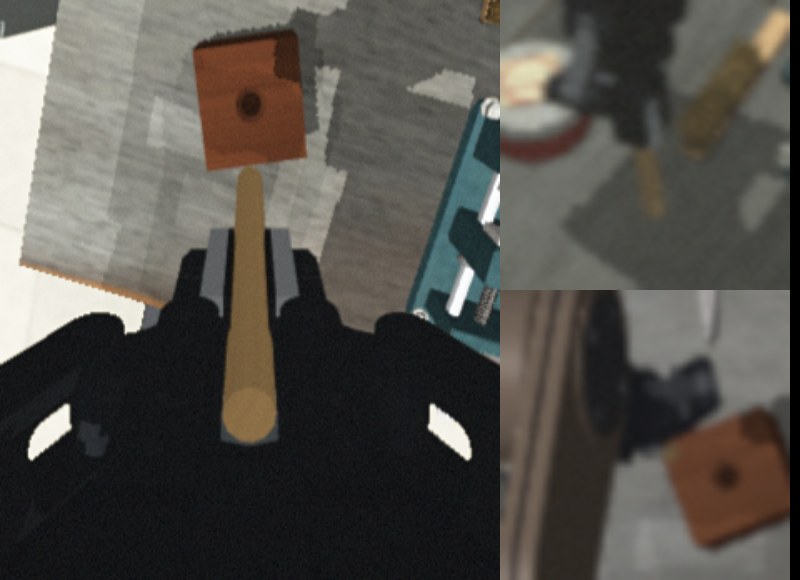

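The dowel hangs straight: its tip is at pixel (280,215), and the holder hole is visible at (280,182). I'll now measure the tip and both holes more precisely.

```bash
python3 - <<'E'
from h import *
np.set_printoptions(precision=4,suppress=True)
d=cam("wrist");s=ctrl.get_state();E=s["eef_pos"]
im=d["bgr"];hsv=cv2.cvtColor(im,cv2.COLOR_BGR2HSV);
# dowel: columns per row in tan mask
m=((hsv[...,0]>10)&(hsv[...,0]<28)&(hsv[...,1]>90)&(hsv[...,2]>70)).astype(np.uint8)
for r in range(210,300,8):
    c=np.where(m[r,250:310])[0]+250
    if len(c):print(r,c.min(),c.max(),c.mean())
ys=np.where(m[200:300,276:284].any(1))[0]+200;print("tip row",ys.min())
a=np.linspace(0,2*np.pi,60)
for L in(.070,.0755,.08):
  P=proj(d,E+np.c_[.005*np.cos(a),.005*np.sin(a),0*a-L]);print(L,P.min(0),P.max(0))
g=cv2.cvtColor(im,cv2.COLOR_BGR2GRAY)[170:196,266:294];hm=(g<np.percentile(g,25)).astype(np.uint8)
n,l,st,ce=cv2.connectedComponentsWithStats(hm);i=1+st[1:,4].argmax();p=ce[i]+[266,170];print("hhole",st[i],p,onz(d,[p],.045))
# case hole, from w2 pose
T0=np.eye(4);T0[:3,:3]=R.from_quat(s["tcp_rot"]).as_matrix();T0[:3,3]=E
C=np.linalg.inv(T0)@np.array(d["extrinsics"])
T1=np.eye(4);T1[:3,:3]=R.from_quat([.99055,.13715,0,0]).as_matrix();T1[:3,3]=[.49985,-.29843,.24536]
d2=dict(d);d2["extrinsics"]=T1@C
print("case hole",onz(d2,[[277,179.9]],.08))
E
```

```text
210 253 301 271.6875
218 273 286 279.5
226 272 287 279.5
234 272 287 279.5
242 271 288 279.5
250 271 288 279.5
258 271 288 279.5
266 270 288 279.0
274 270 289 279.5
282 269 290 279.5
290 269 290 279.5
298 267 292 279.5
tip row 201
0.07 [271.733  215.3808] [287.2358 230.1243]
0.0755 [271.9242 212.9542] [287.0419 227.3641]
0.08 [272.0738 211.0572] [286.8902 225.205 ]
hhole [  5   4  16  17 180] [278.7556 182.7556] [[0.4832 0.1018 0.045 ]]
case hole [[ 0.5094 -0.2935  0.08  ]]
```

Emit:
send_rows:
  moves: "0 0 0 -0.04 0.2 0 -1;0 0 0 -0.08 0.4 0 -1;0 0 0 -0.12 0.6 0 -1;0 0 0 -0.16 0.8 0 -1;0 0 0 -0.204 0.967 0 -1"

```text
time: 7.98
eef_pos: [0.4964, -0.0979, 0.2451]
tcp_rot: [0.99, 0.138, -0.0, -0.0]
contact_force: [0.2, 1.0, 0.3]
opening: 0.096
finger_force: 58.5
```

Emit:
send_rows:
  moves: "0 0 0 -0.04 0.2 0 -1;0 0 0 -0.08 0.4 0 -1;0 0 0 -0.12 0.6 0 -1;0 0 0 -0.16 0.8 0.1 -1;0 0 0 -0.204 0.967 0.2 -1;0 0 0 -0.204 0.967 0.3 -1;0 0 0 -0.204 0.967 0.37 -1;0 0 0 -0.204 0.967 0.37 -1;0 0 0 -0.204 0.967 0.37 -1;0 0 0 -0.204 0.967 0.37 -1;0 0 0 -0.204 0.967 0.37 -1"

```text
time: 9.35
eef_pos: [0.5105, -0.2936, 0.1722]
tcp_rot: [0.99, 0.138, 0.001, 0.001]
contact_force: [1.0, -0.6, -1.1]
opening: 0.1
finger_force: 58.6
```

```bash
python3 - <<'E'
from h import *
np.set_printoptions(precision=4,suppress=True)
d=cam("wrist");s=ctrl.get_state();E=s["eef_pos"];print(s["time"],E,s["tcp_rot"],s["contact_force"])
print("tip",proj(d,E-[0,0,.0758]),"hole",proj(d,[[.5094,-.2935,.08]]))
p=proj(d,[[.5094,-.2935,.08]])[0].astype(int);print(p)
cv2.imwrite("pics/z5.png",cv2.resize(d["bgr"][p[1]-40:p[1]+60,p[0]-50:p[0]+50],None,fx=6,fy=6,interpolation=cv2.INTER_CUBIC))
E
```

```text
9.4 [ 0.5104 -0.2936  0.172 ] [0.9904 0.1381 0.0004 0.0004] [-0.165   0.6965 -0.6537]
tip [[279.2202 220.4979]] hole [[278.7083 214.8183]]
[278 214]
```

View pics/z5.png

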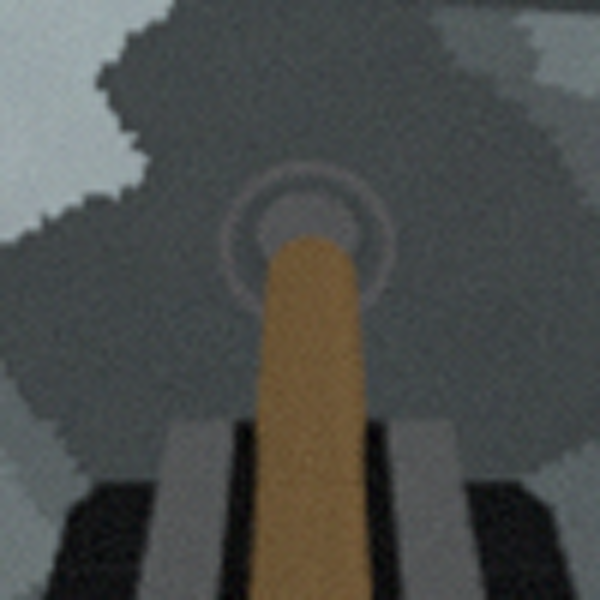

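The tip is at zoom (311,277) and the ring centre at (308,245), both matching prediction. Only about -1 mm in x is needed, so I'll correct that and enter the hole.

Emit:
send_rows:
  moves: "0 0 0 -0.005 -0.001 0 -1;0 0 0 -0.005 -0.001 0.02 -1;0 0 0 -0.005 -0.001 0.04 -1;0 0 0 -0.005 -0.001 0.06 -1;0 0 0 -0.005 -0.001 0.08 -1;0 0 0 -0.005 -0.001 0.09 -1;0 0 0 -0.005 -0.001 0.1 -1;0 0 0 -0.005 -0.001 0.11 -1;0 0 0 -0.005 -0.001 0.12 -1;0 0 0 -0.005 -0.001 0.13 -1;0 0 0 -0.005 -0.001 0.13 -1;0 0 0 -0.005 -0.001 0.13 -1"

```text
time: 10.9
eef_pos: [0.5091, -0.2937, 0.1454]
tcp_rot: [0.99, 0.138, 0.0, 0.0]
contact_force: [0.5, -0.7, -0.5]
opening: 0.095
finger_force: 58.6
```

Emit:
send_rows:
  moves: "0 0 0 0 0 0.01 -1;0 0 0 0 0 0.02 -1;0 0 0 0 0 0.03 -1;0 0 0 0 0 0.04 -1;0 0 0 0 0 0.04 -1"

```text
time: 11.52
eef_pos: [0.5089, -0.2936, 0.137]
tcp_rot: [0.99, 0.138, -0.0, -0.0]
contact_force: [-0.5, -0.6, -0.7]
opening: 0.098
finger_force: 58.6
```

Emit:
send_rows:
  moves: "0 0 0 0 0 0.005 -1;0 0 0 0 0 0.01 -1;0 0 0 0 0 0.015 -1;0 0 0 0 0 0.015 -1"

```text
time: 12.02
eef_pos: [0.509, -0.2936, 0.1342]
tcp_rot: [0.99, 0.138, -0.0, -0.0]
contact_force: [0.1, 0.3, -0.4]
opening: 0.095
finger_force: 58.6
```

Emit:
send_rows:
  moves: "0 0 0 0 0 0.005 -1;0 0 0 0 0 0.01 -1;0 0 0 0 0 0.015 -1;0 0 0 0 0 0.015 -1"

```text
time: 12.52
eef_pos: [0.509, -0.2936, 0.1312]
tcp_rot: [0.99, 0.138, -0.0, -0.0]
contact_force: [0.4, -0.1, 0.4]
opening: 0.1
finger_force: 58.6
```

Emit:
send_rows:
  moves: "0 0 0 0 0 0.005 -1;0 0 0 0 0 0.01 -1;0 0 0 0 0 0.015 -1;0 0 0 0 0 0.015 -1"

```text
time: 13.02
eef_pos: [0.509, -0.2936, 0.1282]
tcp_rot: [0.99, 0.138, -0.0, -0.0]
contact_force: [-0.3, -0.6, -0.5]
opening: 0.1
finger_force: 58.6
```

Emit:
send_rows:
  moves: "0 0 0 0 0 0.005 -1;0 0 0 0 0 0.01 -1;0 0 0 0 0 0.01 -1"

```text
time: 13.4
eef_pos: [0.5094, -0.2938, 0.1275]
tcp_rot: [0.99, 0.138, 0.0, 0.0]
contact_force: [-1.0, 1.1, 4.6]
opening: 0.102
finger_force: 59.1
```

Contact at about 4.6 N. I'll press gently in small steps.

Emit:
send_rows:
  moves: "0 0 0 0 0 0.005 -1;0 0 0 0 0 0.01 -1;0 0 0 0 0 0.01 -1;0 0 0 0 0 0.01 -1"

```text
time: 13.9
eef_pos: [0.5095, -0.2939, 0.1258]
tcp_rot: [0.99, 0.138, 0.0, 0.0]
contact_force: [-2.7, 2.0, 6.1]
opening: 0.096
finger_force: 59.3
```

Emit:
send_rows:
  moves: "0 0 0 0 0 0.005 -1;0 0 0 0 0 0.01 -1;0 0 0 0 0 0.01 -1;0 0 0 0 0 0.01 -1"

```text
time: 14.4
eef_pos: [0.5097, -0.2939, 0.1242]
tcp_rot: [0.99, 0.138, 0.0, 0.0]
contact_force: [-2.1, 2.2, 7.1]
opening: 0.095
finger_force: 59.4
```

Emit:
send_rows:
  moves: "0 0 0 0 0 0.005 -1;0 0 0 0 0 0.01 -1;0 0 0 0 0 0.01 -1;0 0 0 0 0 0.01 -1"

```text
time: 14.9
eef_pos: [0.5098, -0.294, 0.1225]
tcp_rot: [0.99, 0.138, 0.001, 0.0]
contact_force: [-2.3, 2.2, 8.3]
opening: 0.099
finger_force: 59.6
```

Emit:
send_rows:
  moves: "0 0 0 0 0 0.005 -1;0 0 0 0 0 0.008 -1;0 0 0 0 0 0.008 -1;0 0 0 0 0 0.008 -1"

```text
time: 15.4
eef_pos: [0.5098, -0.294, 0.121]
tcp_rot: [0.99, 0.138, 0.001, 0.0]
contact_force: [-1.6, 1.5, 8.5]
opening: 0.095
finger_force: 59.6
```

Emit:
send_rows:
  moves: "0 0 0 0 0 0.004 -1;0 0 0 0 0 0.004 -1;0 0 0 0 0 0.004 -1;0 0 0 0 0 0.004 -1"

```text
time: 15.9
eef_pos: [0.5099, -0.294, 0.1204]
tcp_rot: [0.99, 0.138, 0.001, 0.001]
contact_force: [-2.2, 2.6, 8.9]
opening: 0.104
finger_force: 59.6
```

```bash
python3 - <<'E'
from h import *
t=cam("top","t6.png");s=ctrl.get_state();print(s["time"],s["eef_pos"],s["contact_force"])
a=cv2.imread("pics/t4.png");df=cv2.absdiff(a,t["bgr"]).max(2)
print(proj(t,[[.37,-.32,.04],[.33,-.328,.04]]))
for n in("t4","t6"):
  im=cv2.imread(f"pics/{n}.png");print([im[r,314:322].mean((0,1)).astype(int).tolist() for r in range(272,304,3)])
E
```

```text
15.95 [ 0.50988097 -0.2940109   0.12030111] [-2.36456002  2.55453679  9.57431977]
[[315.69636078 277.15601869]
 [318.6516475  291.25095365]]
[165, 166, 128, 118, 118, 98, 100, 183, 183, 183, 174]
[166, 157, 123, 140, 121, 99, 101, 184, 183, 183, 175]
```

Emit:
send_rows:
  moves: "0 0 0 0 0 0.004 -1;0 0 0 0 0 0.004 -1;0 0 0 0 0 0.004 -1;0 0 0 0 0 0.004 -1;0 0 0 0 0 0.004 -1;0 0 0 0 0 0.004 -1"

```text
time: 16.7
eef_pos: [0.5099, -0.294, 0.1197]
tcp_rot: [0.99, 0.138, 0.001, 0.001]
contact_force: [-2.1, 2.6, 9.8]
opening: 0.094
finger_force: 59.6
```

```bash
python3 - <<'E'
from h import *
t=cam("top","t7.png");s=ctrl.get_state();print(s["time"],s["eef_pos"],s["contact_force"])
for n in("t4","t6","t7"):
  im=cv2.imread(f"pics/{n}.png");print([int(im[r,314:322].mean()) for r in range(272,304,2)])
E
```

```text
16.75 [ 0.5099393  -0.29404334  0.1196926 ] [-1.33959596  1.85802356 10.43738777]
[165, 164, 166, 128, 120, 117, 118, 106, 91, 100, 175, 183, 183, 182, 182, 174]
[166, 164, 135, 123, 135, 141, 121, 106, 92, 101, 176, 184, 183, 183, 183, 175]
[166, 165, 154, 129, 99, 116, 133, 135, 96, 101, 176, 184, 183, 183, 183, 175]
```

The drawer's edge is moving out, so I hold here.

Emit:
send_rows:
  moves: "0 0 0 0 0 0.001 -1;0 0 0 0 0 0.001 -1;0 0 0 0 0 0.001 -1;0 0 0 0 0 0.001 -1;0 0 0 0 0 0.001 -1;0 0 0 0 0 0.001 -1;0 0 0 0 0 0.001 -1;0 0 0 0 0 0.001 -1;0 0 0 0 0 0.001 -1;0 0 0 0 0 0.001 -1;0 0 0 0 0 0.001 -1;0 0 0 0 0 0.001 -1"

```text
time: 18.25
eef_pos: [0.51, -0.2941, 0.1196]
tcp_rot: [0.99, 0.138, 0.001, 0.001]
contact_force: [-2.8, 1.9, 9.9]
opening: 0.098
finger_force: 59.6
```

Emit:
send_rows:
  moves: "0 0 0 0 0 0 -1;0 0 0 0 0 0 -1;0 0 0 0 0 0 -1;0 0 0 0 0 0 -1;0 0 0 0 0 0 -1;0 0 0 0 0 0 -1;0 0 0 0 0 0 -1;0 0 0 0 0 0 -1;0 0 0 0 0 0 -1;0 0 0 0 0 0 -1;0 0 0 0 0 0 -1;0 0 0 0 0 0 -1"

```text
time: 19.75
eef_pos: [0.51, -0.2941, 0.1195]
tcp_rot: [0.99, 0.138, 0.001, 0.001]
contact_force: [-2.1, 2.5, 10.9]
opening: 0.102
finger_force: 59.6
```

```bash
python3 - <<'E'
from h import *
t=cam("top","t8.png");s=ctrl.get_state();print(s["time"],s["eef_pos"],s["contact_force"])
for n in("t4","t7","t8"):
  im=cv2.imread(f"pics/{n}.png");print([int(im[r,314:322].mean()) for r in range(272,310,2)])
c=np.array([.4545,-.3043]);u=np.array([np.cos(.195),np.sin(.195)])
for k in(.085,.115,.13):print(k,proj(t,[[*(c-k*u),.06],[*(c-k*u),.04]]).round(1).tolist())
cv2.imwrite("pics/z8.png",cv2.resize(t["bgr"][200:320,260:380],None,fx=5,fy=5,interpolation=cv2.INTER_CUBIC))
E
```

```text
19.8 [ 0.50995921 -0.29406039  0.11955546] [-2.00025457  2.78140799  9.73306762]
[165, 164, 166, 128, 120, 117, 118, 106, 91, 100, 175, 183, 183, 182, 182, 174, 178, 182, 183]
[166, 165, 154, 129, 99, 116, 133, 135, 96, 101, 176, 184, 183, 183, 183, 175, 179, 183, 184]
[166, 165, 155, 142, 142, 142, 136, 101, 100, 133, 145, 180, 183, 183, 183, 175, 179, 183, 184]
0.085 [[316.6, 276.7], [316.0, 276.8]]
0.115 [[318.8, 287.2], [318.1, 287.1]]
0.13 [[319.9, 292.5], [319.2, 292.3]]
```

View pics/z8.png

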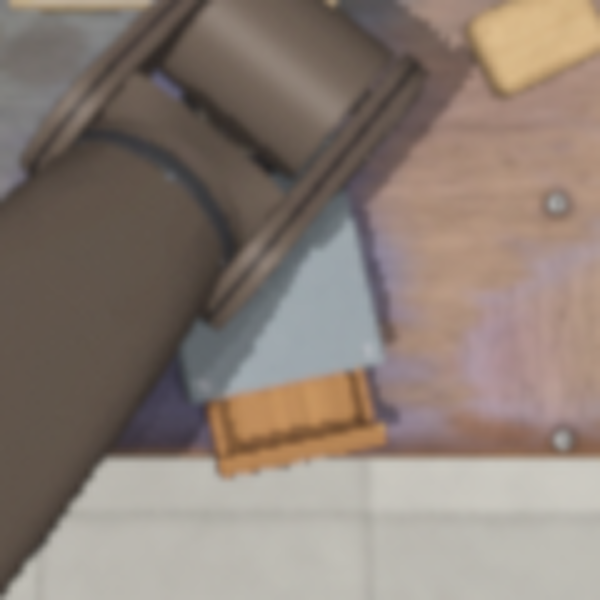

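The drawer is out about 16 px (roughly 45 mm), its front edge near zoom (302,465). I'll hold a bit longer to confirm it has stopped.

Emit:
send_rows:
  moves: "0 0 0 0 0 0 -1;0 0 0 0 0 0 -1;0 0 0 0 0 0 -1;0 0 0 0 0 0 -1;0 0 0 0 0 0 -1;0 0 0 0 0 0 -1;0 0 0 0 0 0 -1;0 0 0 0 0 0 -1;0 0 0 0 0 0 -1;0 0 0 0 0 0 -1;0 0 0 0 0 0 -1;0 0 0 0 0 0 -1"

```text
time: 21.3
eef_pos: [0.51, -0.294, 0.1195]
tcp_rot: [0.99, 0.138, 0.001, 0.001]
contact_force: [-2.3, 1.8, 9.6]
opening: 0.096
finger_force: 59.6
```

```bash
python3 - <<'E'
from h import *
t=cam("top","t9.png");s=ctrl.get_state();print(s["time"],s["eef_pos"],s["contact_force"])
for n in("t8","t9"):
  im=cv2.imread(f"pics/{n}.png");print([int(im[r,314:322].mean()) for r in range(272,310,2)])
E
```

```text
21.35 [ 0.50997569 -0.2940407   0.11956523] [-3.47619767  2.69974692  9.30078211]
[166, 165, 155, 142, 142, 142, 136, 101, 100, 133, 145, 180, 183, 183, 183, 175, 179, 183, 184]
[166, 165, 155, 142, 142, 142, 136, 101, 100, 133, 145, 180, 183, 183, 183, 175, 179, 183, 184]
```

The drawer has stopped, fully out. I'll withdraw straight up, then head back.

Emit:
send_rows:
  moves: "0 0 0 0 0 -0.03 -1;0 0 0 0 0 -0.07 -1;0 0 0 0 0 -0.12 -1;0 0 0 0 0 -0.18 -1;0 0 0 0 0 -0.25 -1;0 0 0 0 0 -0.35 -1;0 0 0 0 0 -0.45 -1;0 0 0 0 0 -0.55 -1;0 0 0 0 0 -0.64 -1;0 0 0 0 0 -0.64 -1;0 0 0 0 0 -0.64 -1"

```text
time: 22.72
eef_pos: [0.5088, -0.2934, 0.2443]
tcp_rot: [0.99, 0.138, -0.0, -0.0]
contact_force: [-0.3, 0.6, -0.6]
opening: 0.099
finger_force: 58.6
```

Emit:
send_rows:
  moves: "0 0 0 0.04 -0.2 0 -1;0 0 0 0.08 -0.4 0 -1;0 0 0 0.12 -0.6 0 -1;0 0 0 0.16 -0.8 0 -1;0 0 0 0.204 -0.967 0 -1"

```text
time: 23.35
eef_pos: [0.4945, -0.0948, 0.2435]
tcp_rot: [0.99, 0.138, -0.001, -0.001]
contact_force: [1.2, 0.4, -0.4]
opening: 0.098
finger_force: 58.6
```

Emit:
send_rows:
  moves: "0 0 0 0.04 -0.2 0 -1;0 0 0 0.08 -0.4 0 -1;0 0 0 0.12 -0.6 0 -1;0 0 0 0.16 -0.8 0 -1;0 0 0 0.204 -0.967 0 -1;0 0 0 0.204 -0.967 0 -1;0 0 0 0.204 -0.967 0.1 -1;0 0 0 0.204 -0.967 0.2 -1;0 0 0 0.204 -0.967 0.3 -1;0 0 0 0.204 -0.967 0.3 -1;0 0 0 0.204 -0.967 0.3 -1;0 0 0 0.204 -0.967 0.3 -1"

```text
time: 24.85
eef_pos: [0.4825, 0.1005, 0.186]
tcp_rot: [0.99, 0.138, 0.001, 0.0]
contact_force: [-0.4, 1.0, -0.3]
opening: 0.096
finger_force: 58.6
```

```bash
python3 - <<'E'
from h import *
np.set_printoptions(precision=4,suppress=True)
d=cam("wrist","w10.png");s=ctrl.get_state();E=s["eef_pos"];print(s["time"],E,s["tcp_rot"],s["contact_force"])
p=proj(d,[[.4832,.1018,.045]])[0];print("hole",p,"tip",proj(d,E-[0,0,.0758]))
p=p.astype(int);cv2.imwrite("pics/z10.png",cv2.resize(d["bgr"][p[1]-40:p[1]+60,p[0]-50:p[0]+50],None,fx=6,fy=6,interpolation=cv2.INTER_CUBIC));print(p)
E
```

```text
24.9 [0.4825 0.1006 0.186 ] [0.9905 0.1379 0.0009 0.0001] [ 0.0231 -0.1088 -0.2919]
hole [277.9755 196.4501] tip [[279.1408 220.5549]]
[277 196]
```

View pics/z10.png

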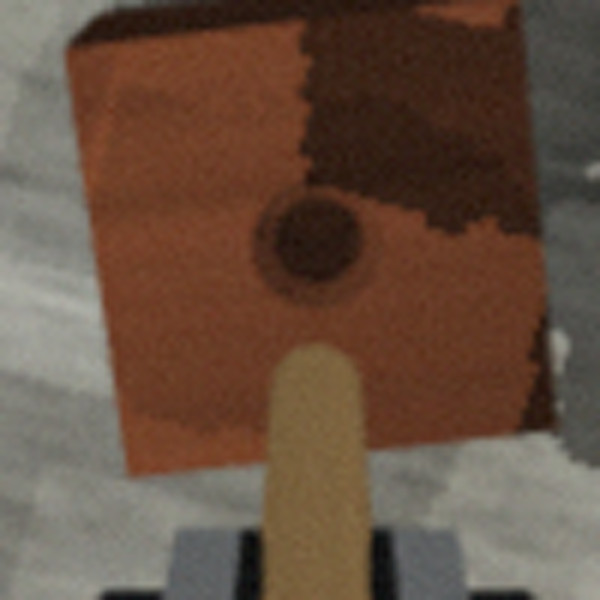

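The holder hole is centred at zoom (317,244) and the tip is in line at x=316, matching the pose at the grasp. I'll insert with a small x correction.

Emit:
send_rows:
  moves: "0 0 0 0.003 0 0.05 -1;0 0 0 0.003 0 0.12 -1;0 0 0 0.003 0 0.2 -1;0 0 0 0.003 0 0.26 -1;0 0 0 0.003 0 0.3 -1;0 0 0 0.003 0 0.32 -1;0 0 0 0.003 0 0.34 -1;0 0 0 0.003 0 0.355 -1;0 0 0 0.003 0 0.355 -1;0 0 0 0.003 0 0.355 -1"

```text
time: 26.15
eef_pos: [0.4826, 0.1009, 0.1142]
tcp_rot: [0.99, 0.138, 0.0, 0.0]
contact_force: [-0.3, -0.5, 0.4]
opening: 0.099
finger_force: 58.6
```

Emit:
send_rows:
  moves: "0 0 0 0 0 0.02 -1;0 0 0 0 0 0.04 -1;0 0 0 0 0 0.06 -1;0 0 0 0 0 0.08 -1;0 0 0 0 0 0.1 -1;0 0 0 0 0 0.12 -1;0 0 0 0 0 0.13 -1;0 0 0 0 0 0.13 -1;0 0 0 0 0 0.13 -1"

```text
time: 27.28
eef_pos: [0.4826, 0.1009, 0.0881]
tcp_rot: [0.99, 0.138, 0.0, 0.0]
contact_force: [-0.1, 0.1, -0.4]
opening: 0.094
finger_force: 58.6
```

Inserted with no contact forces. Next I lower it the last 2–3 mm to the bottom.

Emit:
send_rows:
  moves: "0 0 0 0 0 0.004 -1;0 0 0 0 0 0.008 -1;0 0 0 0 0 0.011 -1;0 0 0 0 0 0.011 -1;0 0 0 0 0 0.011 -1"

```text
time: 27.9
eef_pos: [0.4825, 0.1009, 0.0859]
tcp_rot: [0.99, 0.138, 0.0, 0.0]
contact_force: [-0.9, 0.1, 1.1]
opening: 0.098
finger_force: 58.8
```

Emit:
send_rows:
  moves: "0 0 0 0 0 0.003 -1;0 0 0 0 0 0.005 -1;0 0 0 0 0 0.005 -1;0 0 0 0 0 0.005 -1"

```text
time: 28.4
eef_pos: [0.4828, 0.101, 0.0857]
tcp_rot: [0.99, 0.138, 0.0, -0.0]
contact_force: [-1.7, 1.2, 7.1]
opening: 0.096
finger_force: 59.0
```

Bottomed out. I'll release and retreat.

Emit:
send_rows:
  moves: "0 0 0 0 0 -0.005 -1;0 0 0 0 0 -0.005 -0.6;0 0 0 0 0 -0.005 -0.3;0 0 0 0 0 -0.005 0;0 0 0 0 0 -0.005 0.4;0 0 0 0 0 -0.005 0.8;0 0 0 0 0 -0.005 1;0 0 0 0 0 -0.005 1;0 0 0 0 0 -0.005 1;0 0 0 0 0 -0.005 1;0 0 0 0 0 -0.005 1;0 0 0 0 0 -0.005 1"
  newtons: 20

```text
time: 29.9
eef_pos: [0.4824, 0.1009, 0.0857]
tcp_rot: [0.99, 0.138, 0.0, 0.0]
contact_force: [-0.3, -0.2, 0.5]
opening: 1.003
finger_force: 0.0
```

Emit:
send_rows:
  moves: "0 0 0 0 0 -0.05 1;0 0 0 0 0 -0.15 1;0 0 0 0 0 -0.3 1;0 0 0 0 0 -0.5 1;0 0 0 0 0 -0.7 1;0 0 0 0 0 -0.8 1;0 0 0 0 0 -0.8 1;0 0 0 0 0 -0.8 1;0 0 0 0 0 -0.8 1"

```text
time: 31.02
eef_pos: [0.4816, 0.1009, 0.2441]
tcp_rot: [0.99, 0.138, -0.001, -0.0]
contact_force: [-0.4, 0.5, 0.5]
opening: 1.0
finger_force: 0.0
```

```bash
python3 - <<'E'
from h import *
np.set_printoptions(precision=4,suppress=True)
d=cam("wrist","w11.png");t=cam("top","t11.png");sc=cam("scene","s11.png");s=ctrl.get_state();print(s["time"],s["eef_pos"],s["contact_force"])
a=cv2.resize(d["bgr"][130:280,205:355],(400,400));b=cv2.resize(t["bgr"][205:300,270:365],(400,400));c=cv2.resize(sc["bgr"][160:240,260:360],(400,200))
o=np.zeros((600,800,3),np.uint8);o[:400,:400]=a;o[:400,400:]=b;o[400:,:400]=c;cv2.imwrite("pics/z11.png",o)
print(proj(d,[[.483,.1005,.13]]))
E
```

```text
31.175 [0.482  0.1009 0.2446] [ 0.8356 -0.0235  0.7014]
[[280.4361 203.4682]]
```

View pics/z11.png

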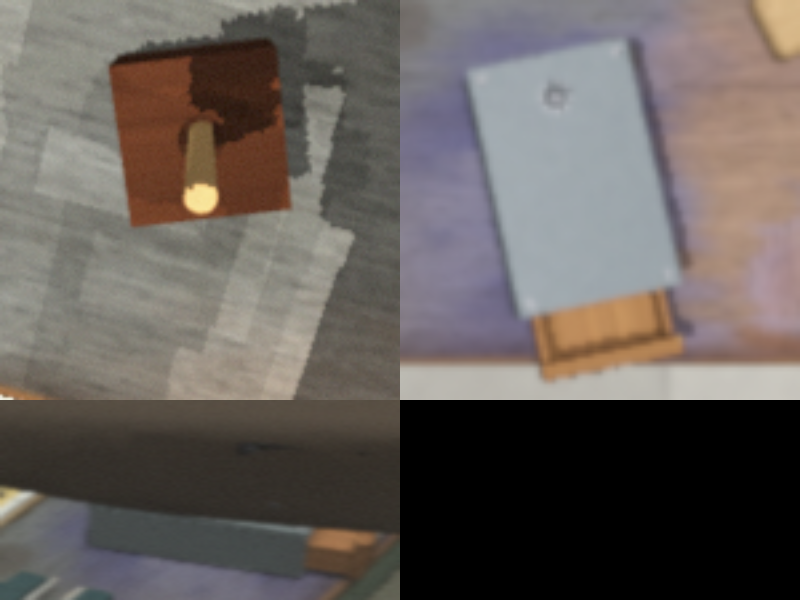

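The dowel stands in the holder, its upper end at (280,204) as at the start and clear of the gripper. The drawer is out and the case hole is empty. I'll hand in.

```bash
python3 -c "from plant import ctrl;print(ctrl.sign_off())"
```

```text
the job is handed in; nothing more can be done
None
```

The drawer slid out fully with readings at the catch no higher than about 11 N, the dowel is back in its holder, fully home and let go, and the job is handed in at about 31 s.

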